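# Scan a returned jigsaw box

### The arm

A 6-joint arm with a two-finger parallel gripper is mounted at the origin on the work surface. World frame = base frame: x ahead of the robot, y to its left, z up, the work surface at z = 0. Lengths are in m, angles in rad, forces in N, time in s.
With the tool pointing down it reaches from about 0.35 to 0.775 m from the base axis. Payload 7.3 kg.
Tool frame: the origin (TCP) lies on the centre line of the jaws, within the pads' length; the fingertips stand 11 mm ahead of it and the grasp point (between the pads) lies 8 mm behind it; y points along the fingers, z is the direction in which the jaws open and shut, and the axes are right-handed (so a half turn about y gives the same grasp; the last joint's range is limited). The gripper opens to 92 mm and grips with 3 to 60 N. Pads are 19 mm wide; open, the fingers measure 130 mm over their backs; the gripper's body (75 mm by 190 mm) begins 47 mm behind the grasp point.
Start: joints at [-0.146, 0.342, 1.524, -0, 1.275, -0.146], TCP at [0.525, 0, 0.238] pointing down, gripper open.
Joint ranges: [-2.53, 2.53], [-0.77, 2.02], [0.04, 2.7], [-1, 4.14], [0.28, 2.66], [-3.11, 3.11]. Speed limits (rad/s): [2.57, 2.57, 3.14, 3.14, 3.14, 3.14].

### API

Orientations are given as [roll, pitch, yaw] about the fixed x, y, z axes, in that order (R = Rz(yaw) Ry(pitch) Rx(roll)).
In Python, from cell import robot, cams gives the robot as it stands.
- The arm moves only by the tool apply_moves, never from a script. Its argument "plan" is a list of rows, each a list of 7 numbers: the shift along the tool's x, y, z in m, then the turn, a rotation vector about the tool's x, y, z in degrees, then the gripper command: -1 is fully open, 1 is shut, values between are in proportion. A call has exactly 5 rows; each row is the pose to reach, as a shift and turn from the pose commanded when the call began, along the tool's axes at that moment; what a row does not reach only later rows make up. A row lasts 1/8 s, in which the tool goes at most 62.5 mm and 10.7 degrees, less where a joint would pass 70% of its speed; a pose out of reach is approached as far as the arm can. A call with a gripper value outside its range is refused whole. The fingers move at their own pace and stop on an object; "squeeze" is the grip in N (left out, the last holds). Time passes only in rows, so rows that repeat a pose let the fingers close, or fill a call up. It gives the time, the measured TCP pose, the force and the opening at its end, in the units of the state.
- robot.observe(): the state, without advancing time (a new reading comes with each control period).
- cams.read_camera(name): name is "scene" or "side" or "wrist"; returns the picture (400x640x3 uint8, blue, green, red); there is no depth.
- cams.calibration(name): a dict with "fx", "fy", "cx", "cy" (pixels), "extrinsics" (4x4, takes a point from world to camera coordinates); the wrist camera has in their place "T_tool_cam" (4x4, takes a point from camera to tool coordinates, whose origin is the TCP and whose axes are the tool frame's). Camera axes: x right, y up, looking along -z (the intrinsics and any distortion apply to the point x, -y, -z); pixel columns grow to the right and rows downward; lengths in m; the calibration is good to about 2 mm. A picture is of the moment at which its call begins: read the wrist's pose just before it. calibration takes no time and is no camera call.
- robot.hand_in(): hands the job in, once; it reports no verdict.
The state is a dict: "time": time; "qpos": joint angles; "qvel": joint speeds; "joint_efforts": joint torques, N m; "tool_pos": TCP position; "tool_rot": TCP orientation; "contact_force": force on the tool from outside, world axes, zero at the start; "torque": the same for the moment, N m; "opening": finger opening in m.
Only numpy, scipy, OpenCV 4.12 (cv2) and the standard library are available. Lean on these libraries where they do the work, as an engineer would, in place of code of your own. Each camera call takes 0.05 s, during which the arm holds its last target. There are 200 camera calls.

### The job

At the puzzle library's returns desk, take the hand scanner out of its holster and aim it squarely at the barcode label on the blue jigsaw box, its window about 10 cm from the label, holding it steady there for at least one second. Then stand the scanner back in its holster, window down, and let go. Do not touch either display box with anything, do not scan the red box, and leave the mug, glue bottle and sorting tray where they are.

Things in the scene. Friction and masses are not known exactly. Their poses are not given: they have to be found in the camera images.
- scanner: Stick-shaped hand scanner, 162 mm long, 0.2 kg, standing window down in the holster. Origin: centre of the window end; z runs along the stick to its top, so the beam leaves the origin along -z. Yellow head 44 x 44 mm from z = 0 to 52 mm; black handle 32 (x) by 26 mm (y) up to 154 mm, to be gripped across y above z = 80 mm; yellow end cap 34 x 28 mm.
- holster: Grey square open-topped holster, fixed, on a black base plate 110 mm square. Origin: centre of its underside on the table; z up, x and y square to its walls. Well 54 x 54 mm (5 mm clearance round the scanner head), floor 10 mm and rim 71 mm above the table. The seated scanner starts with its axes parallel to these, its origin 10 mm up.
- blue_box: Blue jigsaw box, 150 x 202 x 46 mm, fixed on a tilting display stand, its lid facing up and leaning to the robot's side by 20 to 35 degrees from level (differs each time). Origin: the tilt pivot, 90 mm above the table, under the middle of the box. x: up the slope; y: across the lid; z: out of the lid, whose surface lies at z = 63 mm.
- blue_label (a point): Centre of the white paper barcode label (black bars), 50 mm (x, up the slope) by 74 mm (y, across), stuck flat on the blue box's lid near its low edge, towards its -y side: at (-28, -50, 64) mm in the box's frame. Same axes as the box; z points out of the label, square to it.
- red_box: Red and orange jigsaw box, 150 x 202 x 46 mm, fixed on a tilting display stand, its lid facing up and leaning to the robot's side by 20 to 35 degrees from level (differs each time). Origin: the tilt pivot, 90 mm above the table, under the middle of the box. x: up the slope; y: across the lid; z: out of the lid, whose surface lies at z = 63 mm.
- red_label (a point): Centre of the white paper barcode label (black bars), 50 mm (x, up the slope) by 74 mm (y, across), stuck flat on the red box's lid near its low edge, towards its -y side: at (-28, -50, 64) mm in the box's frame. Same axes as the box; z points out of the label, square to it.
- mug: White ceramic mug, 76 mm across, 90 mm high, handle on its +y side. Origin: centre of its underside.
- glue: White plastic glue bottle with orange cap, 56 mm across, 140 mm high. Origin: centre of its underside.
- sorting_tray: Green plastic sorting tray, 140 x 200 x 30 mm, four compartments, empty. Origin: centre of its underside.
There are look-alikes about, which are no part of the job. What is meant by the scanner is not green or pink, and is the smaller of those in its own colour.

How it is judged:
On the way:
1. the scanner is held still, aimed squarely at the blue box's label from 50 to 150 mm, for 0.8 s (z of blue_label in the frame of scanner between -0.15 and -0.05 m and x of blue_label in the frame of scanner between -0.022 and 0.022 m and y of blue_label in the frame of scanner between -0.022 and 0.022 m and angle between the z axis of scanner and the z axis of blue_label, either way round below 0.26 rad and linear speed of scanner below 0.03 m/s and angular speed of scanner below 0.2 rad/s), for 0.8 s.
At the end, for the whole second after the job is handed in: Blue label scanned first (beam within 22 mm of its centre, 15 degrees of square, 50 to 150 mm away, still for 0.8 s); then the scanner stands at rest in the holster, window down, within 12 mm of its centre, window end under 18 mm above the table, upright within 10 degrees (horizontal distance between scanner and holster below 0.012 m and z of scanner in the frame of holster below 0.018 m and angle between scanner's own z axis and vertical below 0.17 rad and linear speed of scanner below 0.02 m/s and angular speed of scanner below 0.2 rad/s); the robot touches nothing.
It fails at once if either display box is touched (over 2 N) (contact force between any of blue_box, red_box and anything else above 2 N).
It fails at once if the red box's label is scanned (aimed at and held still) (z of red_label in the frame of scanner between -0.15 and -0.05 m and x of red_label in the frame of scanner between -0.022 and 0.022 m and y of red_label in the frame of scanner between -0.022 and 0.022 m and angle between the z axis of scanner and the z axis of red_label, either way round below 0.26 rad and linear speed of scanner below 0.03 m/s and angular speed of scanner below 0.2 rad/s).
It fails at once if the mug, glue bottle or sorting tray is displaced by more than 20 mm (distance of any of mug, glue, sorting_tray from where it was at the start of the episode above 0.02 m).
It also fails if it takes over 48 s, if anything falls off the work surface, if the arm or the gripper's body presses on something with over 40 N, if the wrist force passes 120 N, or if a joint passes its speed limit or range.

## Working session

There is one attempt and no reset: what is moved stays moved. The work goes in short steps, Python scripts to look and compute and a tool call to move; the robot and the scene stay as the last step left them, time stands still between calls to the robot, and variables do not carry over. Pictures are saved under pics/ and viewed, about 8 in all and at most 12, crops included, and the job is handed in when it is done.

Besides the shell and the picture viewer there is one more tool, called after "Call:" as name([rows], argument=value, ...), one row to a line, values as JSON. apply_moves: Moves the arm, as the interface text tells. Its arguments: {"type":"object","properties":{"plan":{"type":"array","items":{"type":"array","items":{"type":"number"}}},"squeeze":{"type":"number"}},"required":["plan"]}

```bash
mkdir -p pics; ls
python3 - <<'E'
from cell import robot,cams
import cv2,numpy as np
np.set_printoptions(precision=4,suppress=True)
for n in("scene","side"):
    cv2.imwrite(f"pics/{n}0.png",cams.read_camera(n)); print(n,cams.calibration(n))
cv2.imwrite("pics/w0.png",cams.read_camera("wrist")); print(cams.calibration("wrist"))
s=robot.observe(); print(s)
E
```

```text
pics
scene {'fx': 490.959083123165, 'fy': 490.959083123165, 'cx': 326.6635015864926, 'cy': 200.77890146908476, 'extrinsics': array([[-0.0013,  1.    , -0.003 ,  0.0153],
       [-0.6949,  0.0012,  0.7191,  0.2575],
       [ 0.7191,  0.003 ,  0.6949, -1.5936],
       [ 0.    ,  0.    ,  0.    ,  1.    ]])}
side {'fx': 494.58021911009354, 'fy': 494.58021911009354, 'cx': 312.03707909096073, 'cy': 204.2320618627005, 'extrinsics': array([[ 0.7431, -0.6691,  0.0121, -0.3723],
       [ 0.394 ,  0.452 ,  0.8003, -0.2448],
       [-0.5409, -0.59  ,  0.5995, -1.1802],
       [ 0.    ,  0.    ,  0.    ,  1.    ]])}
{'fx': 339.70503919804406, 'fy': 339.70503919804406, 'cx': 317.34223668828304, 'cy': 198.04079963592264, 'T_tool_cam': array([[-0.0001, -0.9617, -0.274 , -0.074 ],
       [-0.    ,  0.274 , -0.9617, -0.1467],
       [ 1.    , -0.0001, -0.0001, -0.0009],
       [ 0.    ,  0.    ,  0.    ,  1.    ]])}
{'time': 0.15, 'qpos': array([-0.146 ,  0.3426,  1.5247, -0.    ,  1.2754, -0.146 ]), 'qvel': array([-0.001 , -0.003 , -0.0016, -0.0011, -0.0006, -0.0001]), 'joint_efforts': array([  0.0008, -43.1471, -24.4353,   0.0718,   0.0538,  -0.0001]), 'tool_pos': array([0.5247, 0.0001, 0.2372]), 'tool_rot': array([-1.5719,  0.0001, -1.5708]), 'contact_force': array([ 0.3978,  0.01  , -0.0347]), 'torque': array([ 0.0013,  0.0161, -0.0015]), 'opening': 0.09212906320270016}
```

View pics/scene0.png

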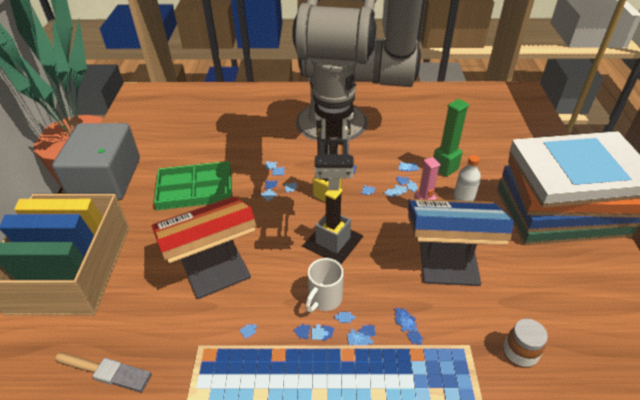

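View pics/side0.png

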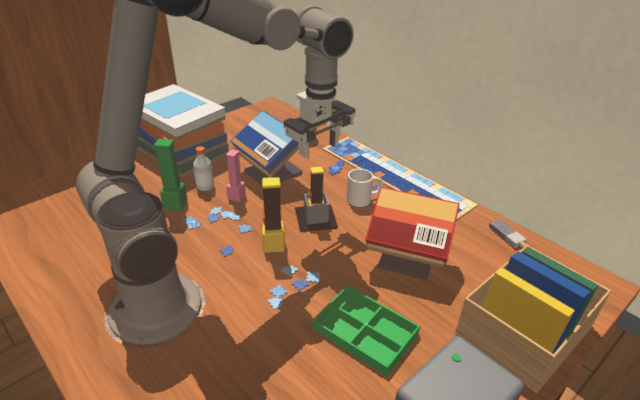

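The scene view shows the holster with the scanner at about (333,235) and a larger yellow look-alike behind it. The blue box is at (460,225) and the red box at (205,235). In the side view the scanner cap is at (317,172), the blue label at (265,150), and the larger yellow look-alike at (272,215).

View pics/w0.png

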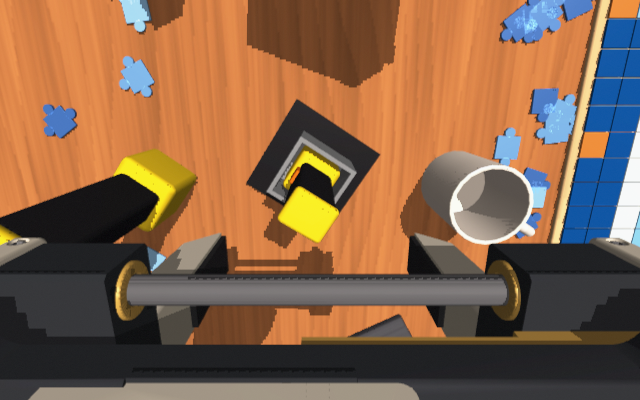

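Run:
```python
import cv2,numpy as np
a=cv2.imread("pics/side0.png");
c=cv2.resize(a[95:245,220:350],None,fx=4.6,fy=4,interpolation=cv2.INTER_CUBIC)
c=cv2.resize(a[95:245,220:350],None,fx=4,fy=4,interpolation=cv2.INTER_CUBIC)
cv2.imwrite("pics/side0c.png",c)
```

```text
(no output)
```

View pics/side0c.png

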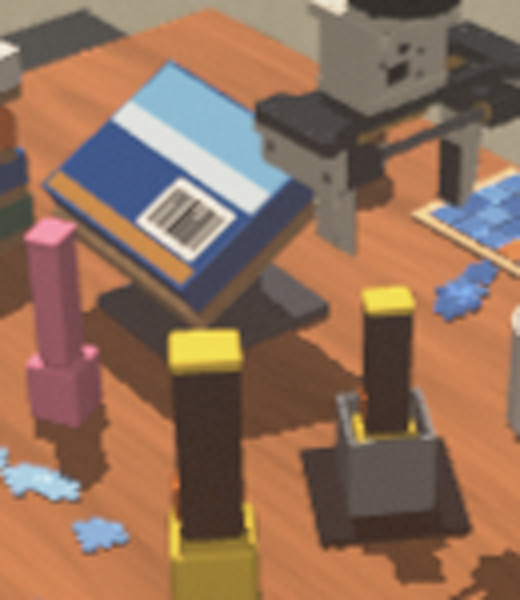

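The wrist view shows the seated scanner's cap at corners (300,188), (338,208), (320,243) and (279,222), and the holster rotated in the image. The side crop shows all four corners of the blue label and three lid corners. Next I'll localise both.

```bash
cat > h.py <<'E'
import cv2,numpy as np
from cell import robot,cams
from scipy.spatial.transform import Rotation as R
from scipy.optimize import least_squares
np.set_printoptions(precision=4,suppress=True)
F=np.diag([1.,-1,-1,1])
def Tt(s):
    T=np.eye(4);T[:3,:3]=R.from_euler('xyz',s['tool_rot']).as_matrix();T[:3,3]=s['tool_pos'];return T
def cam(n,T=None):
    """K, world->cv camera"""
    c=cams.calibration(n);K=np.array([[c['fx'],0,c['cx']],[0,c['fy'],c['cy']],[0,0,1]])
    E=c['extrinsics'] if n!='wrist' else np.linalg.inv(T@c['T_tool_cam'])
    return K,F@E
def plane(K,E,uv,z):
    W=np.linalg.inv(E);d=(W[:3,:3]@np.linalg.inv(K)@np.c_[uv,np.ones(len(uv))].T).T
    o=W[:3,3];return o+d*((z-o[2])/d[:,2])[:,None]
def proj(K,E,P):
    p=(K@(E[:3,:3]@P.T+E[:3,3:])).T;return p[:,:2]/p[:,2:]
# box points: label corners, lid corners in box frame (4 dof pose: x,y,yaw,tilt)
def boxR(yaw,t): return R.from_euler('z',yaw)*R.from_euler('y',-t)
def boxfit(obs,x0):
    """obs: list of (K,E,P_box,uv)"""
    def f(p): return np.concatenate([(proj(K,E,boxR(p[2],p[3]).apply(P)+[p[0],p[1],.09])-uv).ravel() for K,E,P,uv in obs])
    r=least_squares(f,x0,loss='soft_l1');return r.x,f(r.x)
LAB=np.array([[-3,-13,64],[-3,-87,64],[-53,-87,64],[-53,-13,64]])/1e3 # up-left, up-right, low-right, low-left
LID=np.array([[75,101,63],[-75,101,63],[-75,-101,63],[75,-101,63]])/1e3
def label(p):
    r=boxR(p[2],p[3]);return r.apply([-.028,-.05,.064])+[p[0],p[1],.09],r.as_matrix()
E
python3 - <<'E'
from h import *
s=robot.observe();K,E=cam('wrist',Tt(s))
c=plane(K,E,np.array([[300,188],[338,208],[320,243],[279,222.]]),.172)
print("cap",c[:,:2],c.mean(0)); d=np.diff(np.r_[c,c[:1]],axis=0);print(np.hypot(d[:,0],d[:,1]),np.degrees(np.arctan2(d[:,1],d[:,0])))
b=plane(K,E,np.array([[298,100],[379,155],[247,185.]]),.004);d=b-b[0];print("plate",b,np.hypot(d[:,0],d[:,1]),np.degrees(np.arctan2(d[:,1],d[:,0])))
K,E=cam('side')
cr=lambda a:np.array(a,float)/4+[220-.4,95-.4]
l=cr([[180,178],[235,213],[195,262],[137,222]]);L=cr([[170,62],[45,185],[195,290]])
p,r=boxfit([(K,E,LAB,l),(K,E,LID[:3],L)],[.5,.3,0,.4]);print("box",p,r);print(label(p))
# check in scene
K,E=cam('scene');rb=boxR(p[2],p[3]);print(proj(K,E,rb.apply(np.r_[LAB,LID])+[p[0],p[1],.09]))
a=cv2.imread("pics/scene0.png");cv2.imwrite("pics/scene0c.png",cv2.resize(a[140:290,300:520],None,fx=3.6,fy=3.6,interpolation=cv2.INTER_CUBIC))
E
```

```text
cap [[ 0.5126  0.0205]
 [ 0.5373  0.007 ]
 [ 0.5256 -0.0177]
 [ 0.4984 -0.0027]] [0.5185 0.0017 0.172 ]
[0.0281 0.0274 0.031  0.0272] [ -28.6512 -115.3425  151.0944   58.5   ]
plate [[ 0.5028  0.0754  0.004 ]
 [ 0.5928  0.0162  0.004 ]
 [ 0.4427 -0.0185  0.004 ]] [0.     0.1077 0.1115] [   0.      -33.381  -122.6177]
box [ 0.5768  0.2769 -0.0434  0.5176] [ 0.8694 -0.2445  1.2515  0.4747 -0.1322 -0.0971  0.5025  0.0424 -0.1728
 -1.1334 -0.923   0.1341 -2.3338  0.2367]
(array([0.5187, 0.2294, 0.1318]), array([[ 0.8682,  0.0434, -0.4944],
       [-0.0377,  0.9991,  0.0215],
       [ 0.4948,  0.    ,  0.869 ]]))
[[451.1212 207.5233]
 [418.0031 206.5581]
 [415.028  201.0498]
 [446.7472 201.9623]
 [513.8459 219.3478]
 [493.1303 201.4478]
 [407.8949 199.0065]
 [416.4628 216.4427]]
```

View pics/scene0c.png

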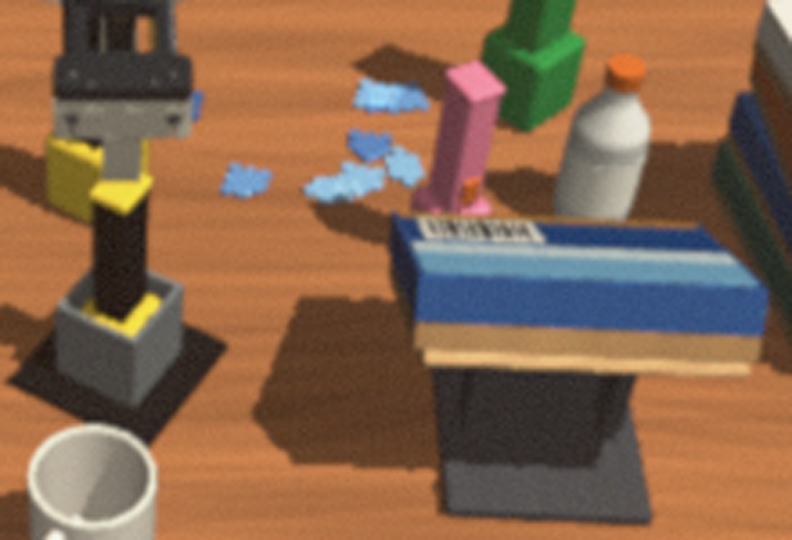

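The scene crop puts the label corners at about (415.6,200) and (451.4,207). That agrees with the box pose predicted from the side view to within 1 px. Next is the cap's yaw, from its mask.

Run:
```python
from h import *
a=cv2.imread("pics/w0.png");s=robot.observe();K,E=cam('wrist',Tt(s))
hsv=cv2.cvtColor(a,cv2.COLOR_BGR2HSV)
m=((abs(hsv[...,0].astype(int)-28)<8)&(hsv[...,1]>150)&(hsv[...,2]>90)).astype(np.uint8)
m[:150]=0;m[:,:270]=0;m[:,350:]=0;m[245:]=0
v=hsv[...,2]
print([(int(t),int((m*(v>t)).sum())) for t in (100,150,180,200,220,240)])
c=cv2.resize(a[140:260,240:390],None,fx=5,fy=5,interpolation=cv2.INTER_CUBIC);cv2.imwrite("pics/w0c.png",c)
```

```text
[(100, 2867), (150, 2634), (180, 2553), (200, 2485), (220, 2398), (240, 2192)]
```

View pics/w0c.png

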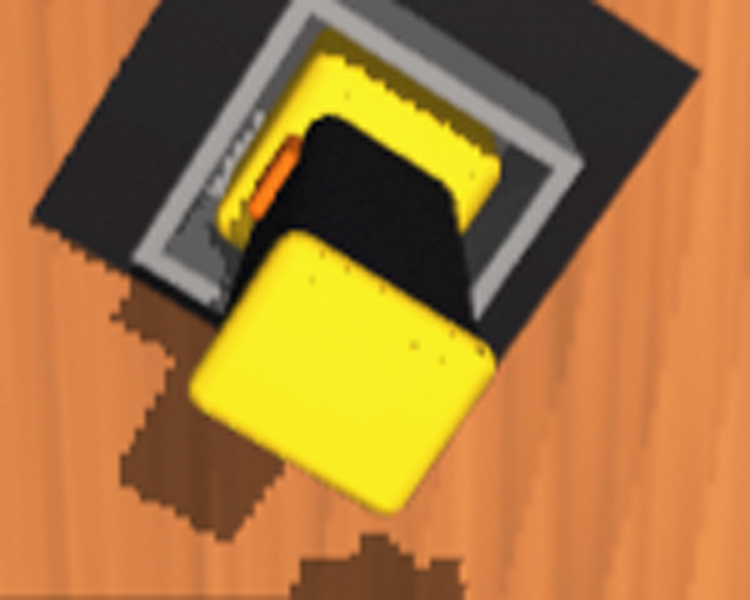

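Run:
```python
from h import *
s=robot.observe();T=Tt(s);K,E=cam('wrist',T)
cr=lambda a:np.array(a,float)/5+[240-.4,140-.4]
c=plane(K,E,cr([[290,227],[500,355],[398,520],[185,392]]),.172)
d=np.diff(np.r_[c,c[:1]],axis=0);print("cap",c.mean(0),np.hypot(d[:,0],d[:,1]),np.degrees(np.arctan2(d[:,1],d[:,0])))
r=plane(K,E,cr([[135,262],[305,-12],[585,160]]),.071);d=r-r[1];print("rim",(r[0]+r[2])/2,np.hypot(d[:,0],d[:,1]),np.degrees(np.arctan2(d[:,1],d[:,0])))
Ks,Es=cam('scene');Kd,Ed=cam('side')
for n,a,b in(("pink",(432,161.7),(232.5,153)),("green",(456,104),(166,143)),):
    X=cv2.triangulatePoints(Ks@Es[:3],Kd@Ed[:3],np.array(a,float),np.array(b,float)).ravel();print(n,X[:3]/X[3])
for z in(.2,.25):print("bigyellow top if z",z,plane(Kd,Ed,np.array([[271,181.]]),z), plane(K,E,np.array([[160,185.]]),.07))
```

```text
cap [0.5179 0.0024 0.172 ] [0.0323 0.0269 0.0335 0.0265] [ -32.3242 -119.6855  147.041    57.6079]
rim [0.5179 0.0009 0.071 ] [0.0614 0.     0.061 ] [-122.6389    0.      -31.4853]
pink [0.4015 0.2407 0.1602]
green [0.2405 0.3188 0.2199]
bigyellow top if z 0.2 [[0.3607 0.0038 0.2   ]] [[ 0.3741 -0.0025  0.07  ]]
bigyellow top if z 0.25 [[ 0.3165 -0.0554  0.25  ]] [[ 0.3741 -0.0025  0.07  ]]
```

Call:
apply_moves([
  [-0.0015,0,-0.007,0,-10.5,0,-1],
  [-0.0015,0,-0.007,0,-21,0,-1],
  [-0.0015,0,-0.007,0,-31.5,0,-1],
  [-0.0015,0,-0.007,0,-42,0,-1],
  [-0.0015,0,-0.007,0,-52.5,0,-1],
])

```text
time: 0.78
tool_pos: [0.5178, 0.0015, 0.2374]
tool_rot: [-1.571, 0.001, -0.648]
contact_force: [-0.5, 0.3, -0.1]
opening: 0.0919
```

Call:
apply_moves([
  [0,0.02,0,0,-5.1,0,-1],
  [0,0.045,0,0,-5.1,0,-1],
  [0,0.07,0,0,-5.1,0,-1],
  [0,0.07,0,0,-5.1,0,-1],
  [0,0.07,0,0,-5.1,0,-1],
])

```text
time: 1.4
tool_pos: [0.5185, 0.0015, 0.1685]
tool_rot: [-1.57, -0.001, -0.565]
contact_force: [-0.3, -0.3, 0.2]
opening: 0.0919
```

Run:
```python
from h import *
s=robot.observe();print(s['time'],s['tool_pos'],s['tool_rot'],s['qpos']);cv2.imwrite("pics/w1.png",cams.read_camera("wrist"))
a=cv2.imread("pics/w1.png");K,E=cam('wrist',Tt(s))
hsv=cv2.cvtColor(a,cv2.COLOR_BGR2HSV);m=((abs(hsv[...,0].astype(int)-28)<8)&(hsv[...,1]>150)&(hsv[...,2]>200)).astype(np.uint8)
cs,_=cv2.findContours(m,0,2)
for c in cs:
    if cv2.contourArea(c)>300:
        q=plane(K,E,c[:,0].astype(float),.172)[:,:2];r=cv2.minAreaRect(q.astype(np.float32)*1000);print(cv2.contourArea(c),r)
P=np.array([[x,y,.172] for x,y in [(0.518,0.002)]]);print(proj(K,E,P))
```

```text
1.4 [0.5185 0.0015 0.1685] [-1.5703 -0.001  -0.5655] [-0.1451  0.3968  1.6464  0.      1.0972 -1.1504]
1348.5 ((512.8167114257812, 2.2918787002563477), (23.754526138305664, 15.67809772491455), 58.22847366333008)
430.0 ((492.9072265625, 28.258405685424805), (11.176859855651855, 24.92987632751465), 86.97688293457031)
1583.5 ((400.49200439453125, 7.762026786804199), (28.844425201416016, 18.323970794677734), 54.2816276550293)
[[318.6724 266.8134]]
```

View pics/w1.png

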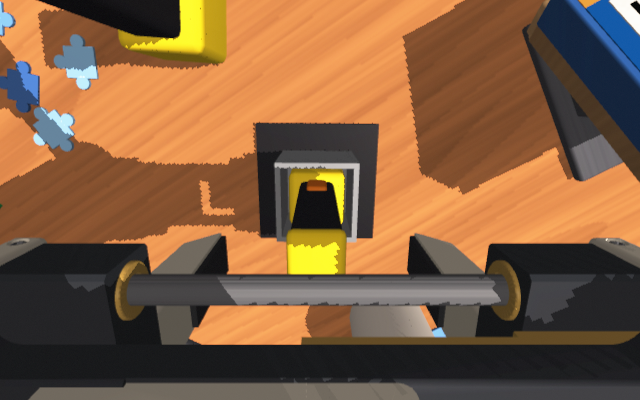

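The wrist view shows the cap centred between the fingers (columns 287–346) and square to the jaws. Now I'll descend and grip.

Call:
apply_moves([
  [0,0.02,0,0,0,0,-1],
  [0,0.0415,0,0,0,0,-1],
  [0,0.0415,0,0,0,0,-1],
  [0,0.0415,0,0,0,0,1],
  [0,0.0415,0,0,0,0,1],
], squeeze=30)

```text
time: 2.08
tool_pos: [0.5187, 0.0014, 0.1274]
tool_rot: [-1.57, -0.002, -0.565]
contact_force: [-0.0, 0.3, 0.5]
opening: 0.0762
```

Call:
apply_moves([
  [0,0,0,0,0,0,1],
  [0,0,0,0,0,0,1],
  [0,0,0,0,0,0,1],
  [0,0,0,0,0,0,1],
  [0,0,0,0,0,0,1],
])

```text
time: 2.7
tool_pos: [0.518, 0.0015, 0.1262]
tool_rot: [-1.571, -0.0, -0.565]
contact_force: [-0.2, 0.5, 0.2]
opening: 0.0267
```

Call:
apply_moves([
  [0,-0.02,0,0,0,0,1],
  [0,-0.055,0,0,0,0,1],
  [0,-0.095,0,0,0,0,1],
  [0,-0.135,0,0,0,0,1],
  [0,-0.17,0,0,0,0,1],
])

```text
time: 3.32
tool_pos: [0.5178, 0.0015, 0.2975]
tool_rot: [-1.571, -0.0, -0.565]
contact_force: [0.3, 0.3, -1.7]
opening: 0.0255
```

```bash
cat >> h.py <<'E'
def rel(T,pos,Rt):
    """shift (m) and rotvec (deg) in tool axes to reach pose"""
    return T[:3,:3].T@(np.asarray(pos)-T[:3,3]),R.from_matrix(T[:3,:3].T@Rt).as_rotvec(degrees=True)
def aim(T,yd):
    a=np.cross(T[:3,1],yd);return R.from_rotvec(a/np.linalg.norm(a)*np.arcsin(np.linalg.norm(a))).as_matrix()@T[:3,:3]
PB=[0.5768,0.2769,-0.0434,0.5176]
E
python3 - <<'E'
from h import *
s=robot.observe();T=Tt(s);print(s['time'],s['tool_pos'],s['tool_rot'],s['opening'],s['contact_force'])
l,Rb=label(PB);n=Rb[:,2]
for d in(.30,.217):print(l+n*d,rel(T,l+n*d,aim(T,-n)))
E
```

```text
3.325 [0.5178 0.0015 0.2975] [-1.5708 -0.0001 -0.5654] 0.02554611655084793 [ 0.3265  0.2629 -1.6564]
[0.3704 0.2358 0.3925] (array([-0.25  , -0.095 ,  0.1188]), array([ 14.7875,  -0.    , -25.7019]))
[0.4114 0.234  0.3203] (array([-0.2144, -0.0229,  0.1393]), array([ 14.7875,  -0.    , -25.7019]))
```

Call:
apply_moves([
  [-0.04,-0.03,0.02,0,0,0,1],
  [-0.09,-0.07,0.043,3,0,-5,1],
  [-0.14,-0.095,0.067,6,0,-10,1],
  [-0.19,-0.095,0.09,9,0,-15,1],
  [-0.23,-0.095,0.11,11,0,-19,1],
])

```text
time: 3.95
tool_pos: [0.3808, 0.2187, 0.3917]
tool_rot: [-1.368, -0.331, -0.599]
contact_force: [0.9, -0.9, -2.7]
opening: 0.0259
```

Run:
```python
from h import *
s=robot.observe();T=Tt(s);print(s['time'],s['tool_pos'],s['tool_rot'],s['opening'],s['contact_force'],s['qpos'])
l,Rb=label(PB);n=Rb[:,2]
for d in(.30,.217):print(l+n*d,rel(T,l+n*d,aim(T,-n)))
```

```text
3.95 [0.3808 0.2187 0.3917] [-1.3681 -0.3315 -0.5994] 0.025865376505194243 [ 0.9445 -0.9294 -2.6734] [ 0.4768 -0.0813  1.6649 -0.1981  1.2236 -0.4926]
[0.3704 0.2358 0.3925] (array([-0.017 , -0.0049,  0.0094]), array([ 3.6133,  0.    , -6.5834]))
[0.4114 0.234  0.3203] (array([-0.0075,  0.0774,  0.0146]), array([ 3.6133,  0.    , -6.5834]))
```

Call:
apply_moves([
  [-0.009,-0.003,0.005,1.8,0,-3.3,1],
  [-0.018,-0.005,0.009,3.6,0,-6.6,1],
  [-0.018,-0.005,0.009,3.6,0,-6.6,1],
  [-0.018,-0.005,0.009,3.6,0,-6.6,1],
  [-0.018,-0.005,0.009,3.6,0,-6.6,1],
])

```text
time: 4.58
tool_pos: [0.3719, 0.2345, 0.3917]
tool_rot: [-1.298, -0.441, -0.629]
contact_force: [-0.6, -0.1, -2.4]
opening: 0.026
```

Run:
```python
from h import *
s=robot.observe();T=Tt(s);print(s['time'],s['tool_pos'],s['tool_rot'],s['opening'],s['contact_force'],s['qpos'])
w=cams.read_camera("wrist");cv2.imwrite("pics/w2.png",w)
l,Rb=label(PB);n=Rb[:,2]
for d in(.30,.217):print(l+n*d,rel(T,l+n*d,aim(T,-n)))
K,E=cam('wrist',T);rb=boxR(*PB[2:]);print(proj(K,E,rb.apply(np.r_[LAB,LID])+[PB[0],PB[1],.09]))
```

```text
4.575 [0.3719 0.2345 0.3917] [-1.2982 -0.441  -0.6289] 0.026005746678250934 [-0.6356 -0.0895 -2.419 ] [ 0.5949 -0.1145  1.7386 -0.3345  1.1166 -0.322 ]
[0.3704 0.2358 0.3925] (array([-0.0015, -0.0014,  0.0006]), array([ 0.2497,  0.    , -0.1143]))
[0.4114 0.234  0.3203] (array([-0.0013,  0.0816,  0.0009]), array([ 0.2497,  0.    , -0.1143]))
[[352.6169 161.692 ]
 [304.4951 188.7588]
 [285.2081 156.9237]
 [334.1636 128.3833]
 [455.6436 169.4599]
 [406.2918  65.387 ]
 [267.4339 147.6607]
 [324.0448 239.6364]]
```

View pics/w2.png

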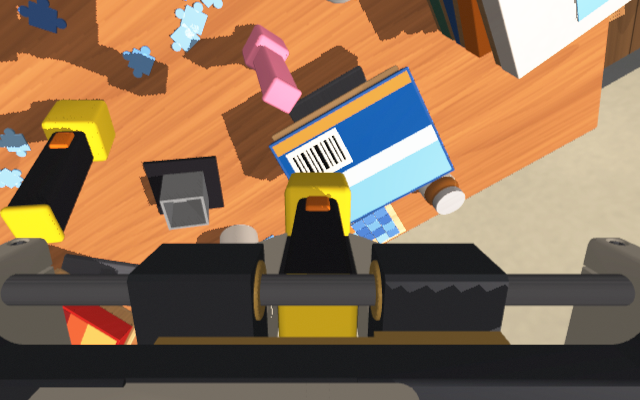

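The observed label and lid corners, such as (353,159), (406,67) and (455,169), match the prediction to about 2 px. Now I'll close in to about 10 cm and hold.

Call:
apply_moves([
  [-0.001,0.02,0.001,0.2,0,-0.1,1],
  [-0.001,0.045,0.001,0.2,0,-0.1,1],
  [-0.001,0.07,0.001,0.2,0,-0.1,1],
  [-0.001,0.081,0.001,0.2,0,-0.1,1],
  [-0.001,0.081,0.001,0.2,0,-0.1,1],
])

```text
time: 5.25
tool_pos: [0.4111, 0.234, 0.3206]
tool_rot: [-1.295, -0.443, -0.629]
contact_force: [-0.6, -0.4, -2.8]
opening: 0.0258
```

Call:
apply_moves([
  [0,0,0,0,0,0,1],
  [0,0,0,0,0,0,1],
  [0,0,0,0,0,0,1],
  [0,0,0,0,0,0,1],
  [0,0,0,0,0,0,1],
])

```text
time: 5.88
tool_pos: [0.4108, 0.2344, 0.3211]
tool_rot: [-1.294, -0.443, -0.628]
contact_force: [0.6, 0.1, -2.3]
opening: 0.0259
```

Run:
```python
from h import *
s=robot.observe();T=Tt(s);print(s['time'],s['tool_pos'],s['tool_rot'],s['opening'],s['contact_force'],s['qvel'])
w=cams.read_camera("wrist");cv2.imwrite("pics/w3.png",w);cv2.imwrite("pics/s3.png",cams.read_camera("side")[60:260,160:420].repeat(3,0).repeat(3,1)[:600])
l,Rb=label(PB);n=Rb[:,2];y=T[:3,1];o=T[:3,3]+.117*y
S=np.c_[T[:3,0],y,T[:3,2]];print("label in scanner(tool axes)",S.T@(l-o),np.degrees(np.arccos(-y@n)))
K,E=cam('wrist',T);print("cap-base predicted",proj(K,E,np.array([o,l])))
```

```text
5.875 [0.4108 0.2344 0.3211] [-1.2937 -0.4433 -0.6283] 0.025933677235703563 [ 0.6308  0.1437 -2.2853] [-0.0016  0.0025  0.0001 -0.0011 -0.002  -0.0005]
label in scanner(tool axes) [ 0.0003  0.101  -0.0003] 0.019744880716457264
cap-base predicted [[317.8318 197.4181]
 [317.3276 172.5181]]
```

View pics/s3.png

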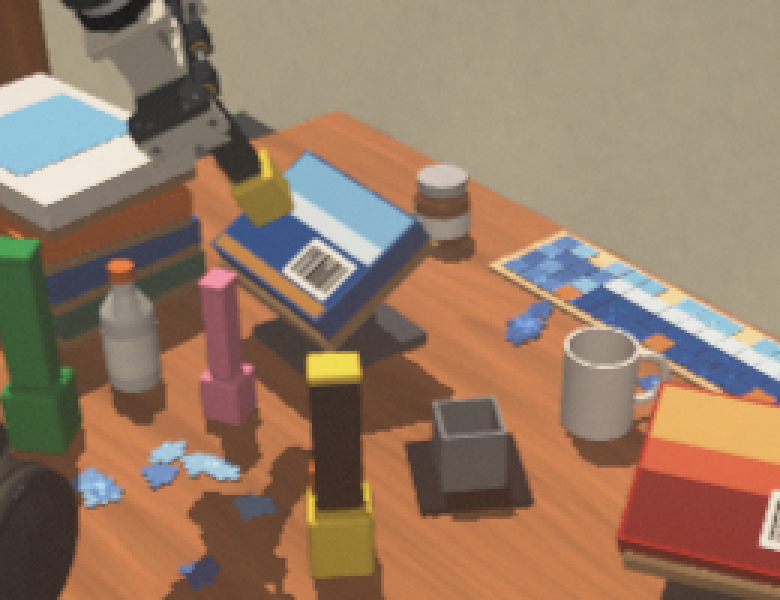

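View pics/w3.png

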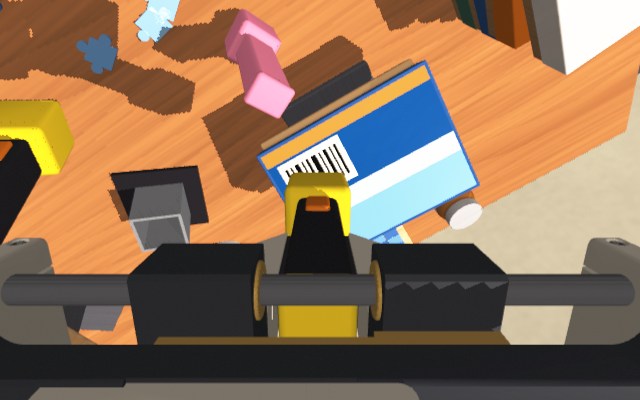

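Both views show the scanner squarely over the label, centred at about column 317 and not touching the box. I'll hold longer, then retreat.

Call:
apply_moves([
  [0,0,0,0,0,0,1],
  [0,0,0,0,0,0,1],
  [0,0,0,0,0,0,1],
  [0,0,0,0,0,0,1],
  [0,0,0,0,0,0,1],
])

```text
time: 6.6
tool_pos: [0.4109, 0.2344, 0.321]
tool_rot: [-1.294, -0.443, -0.628]
contact_force: [-0.7, -0.7, -1.6]
opening: 0.0256
```

Call:
apply_moves([
  [0,0,0,0,0,0,1],
  [0,0,0,0,0,0,1],
  [0,0,0,0,0,0,1],
  [0,0,0,0,0,0,1],
  [0,0,0,0,0,0,1],
])

```text
time: 7.22
tool_pos: [0.4109, 0.2344, 0.321]
tool_rot: [-1.294, -0.443, -0.628]
contact_force: [0.2, 0.2, -1.7]
opening: 0.0258
```

Call:
apply_moves([
  [0,-0.02,0,0,0,0,1],
  [0,-0.05,0,0,0,0,1],
  [0,-0.08,0,0,0,0,1],
  [0,-0.08,0,0,0,0,1],
  [0,-0.08,0,0,0,0,1],
])

```text
time: 7.85
tool_pos: [0.3713, 0.2359, 0.3893]
tool_rot: [-1.295, -0.443, -0.628]
contact_force: [0.2, 0.4, -1.9]
opening: 0.0259
```

Run:
```python
from h import *
s=robot.observe();T=Tt(s);print(s['time'],s['tool_pos'],s['opening'])
Rg=R.from_euler('xyz',[-np.pi/2,0,-.565]).as_matrix()
print(rel(T,[.518,.0015,.33],Rg))
```

```text
7.85 [0.3713 0.2359 0.3893] 0.025888991085010953
(array([ 0.2063,  0.1291, -0.1441]), array([-14.7167,  -0.0155,  25.6725]))
```

Call:
apply_moves([
  [0.03,0.015,-0.02,0,0,0,1],
  [0.07,0.037,-0.048,-4,0,7,1],
  [0.11,0.06,-0.075,-8,0,13.5,1],
  [0.15,0.09,-0.103,-11.5,0,20,1],
  [0.18,0.112,-0.126,-14.7,0,25.7,1],
])

```text
time: 8.48
tool_pos: [0.5001, 0.0284, 0.337]
tool_rot: [-1.572, 0.005, -0.568]
contact_force: [0.7, 0.3, -1.4]
opening: 0.0262
```

Run:
```python
from h import *
s=robot.observe();T=Tt(s);print(s['time'],s['tool_pos'],s['opening'])
Rg=R.from_euler('xyz',[-np.pi/2,0,-.565]).as_matrix()
print(rel(T,[.518,.0015,.25],Rg))
```

```text
8.475 [0.5001 0.0284 0.337 ] 0.026218215460383658
(array([ 0.03  ,  0.0869, -0.013 ]), array([ 0.0416, -0.1713, -0.2899]))
```

Call:
apply_moves([
  [0.015,0.02,-0.006,0,0,0,1],
  [0.03,0.04,-0.013,0,0,0,1],
  [0.03,0.07,-0.013,0,0,0,1],
  [0.03,0.085,-0.013,0,0,0,1],
  [0.03,0.085,-0.013,0,0,0,1],
])

```text
time: 9.1
tool_pos: [0.5169, 0.0044, 0.2528]
tool_rot: [-1.571, 0.003, -0.565]
contact_force: [0.1, -0.5, -2.1]
opening: 0.0257
```

Call:
apply_moves([
  [0,0,0,0,0,0,1],
  [0,0,0,0,0,0,1],
  [0,0,0,0,0,0,1],
  [0,0,0,0,0,0,1],
  [0,0,0,0,0,0,1],
])

```text
time: 9.72
tool_pos: [0.5174, 0.0045, 0.2544]
tool_rot: [-1.569, -0.0, -0.565]
contact_force: [-0.7, -0.5, -2.3]
opening: 0.0258
```

Run:
```python
from h import *
s=robot.observe();T=Tt(s);print(s['time'],s['tool_pos'],s['tool_rot'],s['opening'])
Rg=R.from_euler('xyz',[-np.pi/2,0,-.565]).as_matrix()
for z in(.1975,.1275):print(rel(T,[.518,.0015,z],Rg))
cv2.imwrite("pics/w4.png",cams.read_camera("wrist"))
```

```text
9.725 [0.5174 0.0045 0.2544] [-1.569  -0.0003 -0.5651] 0.025826077772724082
(array([ 0.0021,  0.0569, -0.0023]), array([-0.1036, -0.0085,  0.0189]))
(array([ 0.0021,  0.1269, -0.0025]), array([-0.1036, -0.0085,  0.0189]))
```

View pics/w4.png

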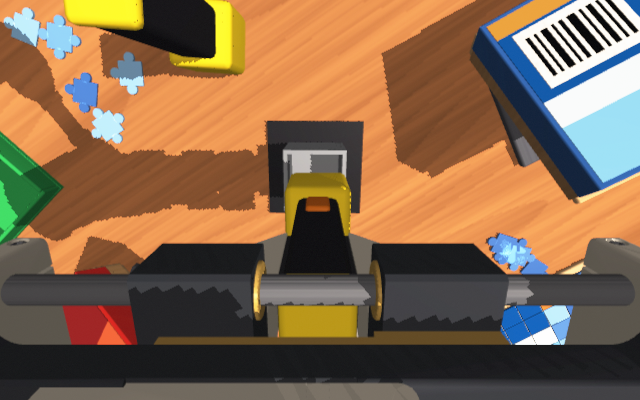

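The wrist view shows the head 2–3 mm to the right of the holster, which agrees with the computed correction. I'll correct and insert slowly.

Call:
apply_moves([
  [0.002,0.02,-0.0024,0,0,0,1],
  [0.002,0.04,-0.0024,0,0,0,1],
  [0.002,0.055,-0.0024,0,0,0,1],
  [0.002,0.07,-0.0024,0,0,0,1],
  [0.002,0.085,-0.0024,0,0,0,1],
])

```text
time: 10.4
tool_pos: [0.5181, 0.0015, 0.1685]
tool_rot: [-1.569, -0.0, -0.565]
contact_force: [-0.3, -0.2, -1.4]
opening: 0.026
```

Call:
apply_moves([
  [0,0.01,0,0,0,0,1],
  [0,0.02,0,0,0,0,1],
  [0,0.03,0,0,0,0,1],
  [0,0.04,0,0,0,0,1],
  [0,0.04,0,0,0,0,1],
])

```text
time: 11.02
tool_pos: [0.5175, 0.0016, 0.1285]
tool_rot: [-1.57, 0.001, -0.565]
contact_force: [-0.4, 0.4, -1.9]
opening: 0.0259
```

Call:
apply_moves([
  [0,0.0015,0,0,0,0,1],
  [0,0.0015,0,0,0,0,1],
  [0,0.0015,0,0,0,0,0.2],
  [0,0.0015,0,0,0,0,0.2],
  [0,0.0015,0,0,0,0,-1],
])

```text
time: 11.65
tool_pos: [0.5181, 0.0015, 0.128]
tool_rot: [-1.569, -0.001, -0.565]
contact_force: [0.3, 0.0, -0.1]
opening: 0.0429
```

Call:
apply_moves([
  [0,0,0,0,0,0,-1],
  [0,0,0,0,0,0,-1],
  [0,0,0,0,0,0,-1],
  [0,0,0,0,0,0,-1],
  [0,0,0,0,0,0,-1],
])

```text
time: 12.28
tool_pos: [0.518, 0.0016, 0.1278]
tool_rot: [-1.569, -0.0, -0.565]
contact_force: [0.4, -0.8, -0.2]
opening: 0.0899
```

Call:
apply_moves([
  [0,-0.02,0,0,0,0,-1],
  [0,-0.05,0,0,0,0,-1],
  [0,-0.08,0,0,0,0,-1],
  [0,-0.11,0,0,0,0,-1],
  [0,-0.11,0,0,0,0,-1],
])

```text
time: 12.9
tool_pos: [0.519, 0.0013, 0.24]
tool_rot: [-1.567, -0.005, -0.565]
contact_force: [-0.8, -0.3, 0.1]
opening: 0.0917
```

Run:
```python
from h import *
s=robot.observe();T=Tt(s);print(s['time'],s['tool_pos'],s['contact_force'],s['opening'])
w=cams.read_camera("wrist");cv2.imwrite("pics/w5.png",w)
sd=cams.read_camera("side");cv2.imwrite("pics/end.png",np.hstack([cv2.resize(w[80:260,220:420],None,fx=2,fy=2),cv2.resize(sd[120:300,160:400],None,fx=1.65,fy=2)]))
hsv=cv2.cvtColor(w,cv2.COLOR_BGR2HSV);m=((abs(hsv[...,0].astype(int)-28)<8)&(hsv[...,1]>150)&(hsv[...,2]>200)).astype(np.uint8)
K,E=cam('wrist',T)
for c in cv2.findContours(m,0,2)[0]:
    if cv2.contourArea(c)>300: print(cv2.boundingRect(c),cv2.minAreaRect((plane(K,E,c[:,0].astype(float),.172)[:,:2]*1000).astype(np.float32)))
print(proj(K,E,np.array([[.518,.0015,.172]])))
```

```text
12.9 [0.519  0.0013 0.24  ] [-0.8485 -0.3453  0.0994] 0.09166957555121086
(296, 157, 43, 34) ((491.27178955078125, 23.75283432006836), (32.94255447387695, 17.09604263305664), 20.59899139404297)
(173, 0, 57, 62) ((386.8068542480469, 5.550321578979492), (32.66798782348633, 32.81153106689453), 53.48162841796875)
(45, 0, 84, 13) ((343.25286865234375, -40.60778045654297), (46.47699737548828, 6.041776657104492), 57.692176818847656)
[[317.0062 215.8399]]
```

View pics/end.png

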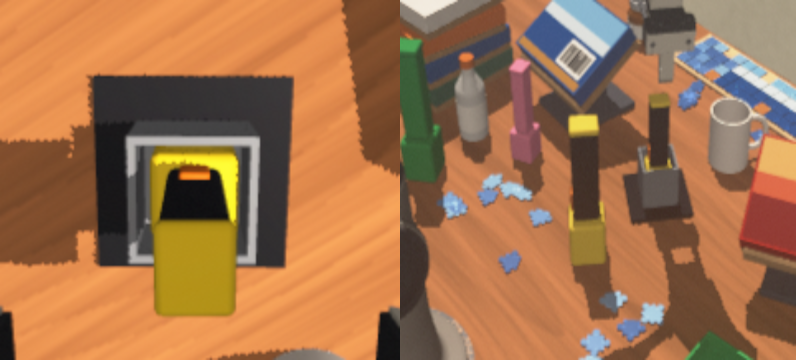

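The scanner stands upright and centred in the holster: the cap is at about (317.5,214), predicted (317,216). The gripper is clear.

```bash
python3 -c "
from cell import robot
print(robot.hand_in())"
```

```text
the job is handed in; nothing more can be done
None
```

I scanned the blue label and put the scanner back upright in its holster, then handed the job in at about 13 s of the 48 s allowed. The hand-in gave no verdict.

- **Scan:** I held the scanner about 101 mm from the blue label for roughly 2 s. By my estimate the beam was within 1 mm of the label's centre and 0.02° of square. That estimate rests on a box pose that matched the label and lid corners to about 2 px in the camera views. It also assumes the scanner sat straight in the grip.
- **Return:** The last wrist picture shows the cap within 2 px of where a centred, seated scanner should be, standing upright in the well. The gripper was open and about 110 mm above it.
- **Rules:** I saw no sign of contact with either box, and the force readings stayed under about 3 N. The red box was never aimed at. The pictures showed no movement of the mug, glue bottle or sorting tray, though I did not measure their positions.
- **Failed check:** The automatic colour mask did not isolate the shaded cap in the final picture, so I read its position from the image by eye. No other check failed or disagreed.

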